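# Shut the throttle valve and lock it off

## Task

With the fingertips only, gripping nothing, shut the part-open throttle valve on the pipe test section: push its lever round until the slot in the locking disc lines up with the lock bar. Then push the bar by its round head right through the slot and fully home, so that the head is up against its guide, and take the hand away. Leave the loose things on the bench where they are.

Things in the scene. Friction and masses are not known exactly. Their poses are not given: they have to be found in the camera images.
- test_section: Fixed valve test section: blue base plate 150 x 580 x 8 mm, black horizontal pipe (48 mm thick, centre 70 mm up), grey flanged valve in its middle (flanges 110 mm across, to 125 mm up). Origin on the bench under the valve's vertical stem; +y runs along the pipe towards the lock bar's head, -x is the lever's side, z up. A pressure gauge at y = -205 mm reaches 178 mm up.
- disc_centre (a point): Centre of the slotted locking disc, on the stem axis, 174 mm above the bench. Steel, 64 mm across, lying flat between guide and keeper, upper face 182 mm up, with one straight slot right across its diameter, 15 mm wide and 16 mm deep, at right angles to the lever. Disc and lever are one piece.
- guide (a point): Middle of the grey guide block through which the bar slides: 24 mm wide, from 42 to 84 mm from the stem axis along +y of the test section, top 188 mm above the bench. Fixed.
- keeper (a point): Middle of the grey keeper block that takes the bar's nose, on the disc's other side: 24 mm wide, from 42 to 64 mm from the stem axis along -y of the test section, top 188 mm above the bench. Fixed.
- lever_grip (a point): Middle of the lever's black rubber grip, 110 mm from the stem axis and 158 mm above the bench. The grip is 70 mm long (75 to 145 mm from the stem axis), 20 mm wide, 20 mm high; a flat steel arm 16 mm wide joins it to the disc.
- lever (a joint): Angle of lever and disc about the stem, rad. 0: valve shut, lever square to the pipe along the test section's -x, slot in line with the lock bar. Positive: lever swung counterclockwise from above, towards the keeper (-y); 0.45 to 1.0 at the start, limits -0.35 and 1.08. Stays where it is left; takes 2 to 3 N at the grip. The bar enters the slot only within about 0.1 rad of 0.
- lock_bar (a joint): Travel of the steel lock bar along the test section's -y, m. Start 0 to 0.006, nose short of the disc (it meets the rim at 0.006); 0.096 is fully home: through the slot into the keeper, head up against the guide. Slides stiffly (about 2 N), stays where it is left. Bar 9 mm wide, 10 mm high, centre 174 mm up, nose bevelled.
- bar_head (a point): Centre of the outer flat face of the bar's round push head (32 mm across, 12 mm thick, axis along the bar, 174 mm above the bench); the face looks along the test section's +y, 193 mm from the stem axis when the travel is 0. The bar is pushed here, along -y.
- wrench_grip (a point): loose open-end wrench 190 mm long lying on the bench on the robot's side of the pipe; point on its handle
- gasket: loose flat rubber ring 84 mm across, 12 mm thick, lying on the bench; origin at the centre of its underside
- padlock: loose brass padlock lying flat, 74 x 42 x 20 mm with its shackle; origin under the middle of its case
- hose_coupling: loose brass hose coupling standing upright, 52 mm across, 68 mm tall; origin at the centre of its underside
- beaker: loose white plastic beaker, 72 mm across, 95 mm tall, beyond the pipe; origin at the centre of its underside
- screwdriver_grip (a point): loose screwdriver 180 mm long lying beyond the pipe; point on its handle
- elbow: loose black pipe elbow standing on one end, 52 mm across, 71 mm tall, reaching 46 mm out to its side; origin at the centre of its underside

How it is judged:
By the outcome, as a careful person would: the job done as asked, in the order asked, and still so for the second after the job is handed in, with the robot touching nothing.
It also fails if it takes over 45 s, if anything falls off the work surface, if the arm or the gripper's body presses on something with over 40 N, if the wrist force passes 120 N, or if a joint passes its speed limit or range.

## Robot

A 6-joint arm with a two-finger parallel gripper is mounted at the origin on the work surface. World frame = base frame: x ahead of the robot, y to its left, z up, the work surface at z = 0. Lengths are in mm, angles in rad, forces in N, time in s.
With the tool pointing down it reaches from about 275 to 725 mm from the base axis. Payload 5.6 kg.
Tool frame: the origin (TCP) lies on the mounting face of the last link; the fingertips stand 173 mm ahead of it and the grasp point (between the pads) lies 155 mm ahead of it; z points along the fingers, y is the direction in which the jaws open and shut (so a half turn about z gives the same grasp; the last joint's range is limited). The gripper opens to 85 mm and grips with 20 to 120 N. Pads are 22 mm wide; open, the fingers measure 114 mm over their backs; the gripper's body (76 mm by 85 mm) begins 54 mm behind the grasp point. The pads swing forward as they close: fully open they stand 13 mm farther back than shut.
Start: joints at [1.387, 0.255, 0.108, 0, -1.424, -0.285], TCP at [248.472, 490.668, 404.683] pointing down, gripper open.
Joint ranges: [-2.95, 2.95], [-1.21, 1.97], [-1.09, 1.5], [-2.87, 1.71], [-2.94, -0.07], [-3.05, 3.05]. Speed limits (rad/s): [2.57, 2.57, 3.14, 3.14, 3.14, 3.14].

## Interface

Orientations are given as a unit quaternion [w, x, y, z].
In Python, from rig import ctrl gives the robot as it stands.
- The arm moves only by the shell command python3 -m crank 'ROWS' [OPENING] [FORCE]. ROWS is JSON, a list of rows, each a list of 6 numbers: the shift along the tool's x, y, z in cm, then the turn, a rotation vector about the tool's x, y, z in rad. In form: [[dx, dy, dz, rx, ry, rz], ...]. A call has exactly 5 rows; each row is the pose to reach, as a shift and turn from the pose commanded when the call began, along the tool's axes at that moment; what a row does not reach only later rows make up. A row lasts 1/8 s, in which the tool goes at most 62.5 mm and 10.7 degrees, less where a joint would pass 70% of its speed; a pose out of reach is approached as far as the arm can. A call with a gripper value outside its range is refused whole. OPENING is the closure, from 0 (fully open) to 1 (shut), set as the call begins (- or left out, the last holds). The fingers move at their own pace and stop on an object; FORCE is the grip in N (left out, the last holds). Time passes only in rows, so rows that repeat a pose let the fingers close, or fill a call up. It gives the time, the measured TCP pose, the force and the opening at its end, in the units of the state.
- ctrl.get_state(): the state, without advancing time (a new reading comes with each control period).
- ctrl.read_camera(name): name is "scene" or "top" or "wrist"; returns the picture (400x640x3 uint8, red, green, blue); there is no depth.
- ctrl.camera_model(name): a dict with "fx", "fy", "cx", "cy" (pixels), "distortion" ([k1, k2, p1, p2, k3] as OpenCV has them; the pictures are not rectified), "camera_from_world" (4x4, takes a point from world to camera coordinates). Camera axes: x right, y up, looking along -z (the intrinsics and any distortion apply to the point x, -y, -z); pixel columns grow to the right and rows downward; lengths in mm; the calibration is good to about 2 mm. A picture is of the moment at which its call begins: read the wrist's pose just before it. camera_model takes no time and is no camera call; for the wrist camera it gives the pose at the moment of the call.
- ctrl.hand_in(): hands the job in, once; it reports no verdict.
The state is a dict: "time": time; "joint_positions": joint angles; "dq": joint speeds; "tau": joint torques, N m; "tcp_pos": TCP position; "tool_rot": TCP orientation; "wrist_force": force on the tool from outside, world axes, zero at the start; "torque": the same for the moment, N m; "finger_gap": opening from 0.0 (shut) to 1.0 (fully open).
Only numpy, scipy, OpenCV 4.12 (cv2) and the standard library are available. Lean on these libraries where they do the work, as an engineer would, in place of code of your own. Each camera call takes 0.05 s, during which the arm holds its last target.

## Working session

There is one attempt and no reset: what is moved stays moved. The work goes in short steps, Python scripts to look and compute and a shell command to move; the robot and the scene stay as the last step left them, time stands still between calls to the robot, and variables do not carry over. Pictures are saved under pics/ and viewed, and the job is handed in when it is done.

```bash
ls; mkdir -p pics; python3 - <<'E'
from rig import ctrl
import cv2
print(ctrl.get_state())
for n in("scene","top","wrist"):
    im=ctrl.read_camera(n); cv2.imwrite(f"pics/{n}0.png",im[:,:,::-1])
    m=ctrl.camera_model(n); print(n,m)
E
```

```text
pics
{'time': 0.0, 'joint_positions': array([ 1.38659292e+00,  2.55771629e-01,  1.06970686e-01, -4.65312310e-04,
       -1.42386144e+00, -2.84577376e-01]), 'dq': array([-0.00146294, -0.00031394, -0.0006534 , -0.00032308,  0.0005444 ,
       -0.00044058]), 'tau': array([ 1.48283043e-04, -3.86636066e+01,  2.37940389e+01,  5.36499515e+00,
       -6.06033907e-03, -4.94601437e-06]), 'tcp_pos': array([248.36543216, 490.5485421 , 403.77050257]), 'tool_rot': array([ 9.43395381e-04,  9.72647693e-01, -2.32283323e-01, -1.83021427e-04]), 'wrist_force': array([-0.07088776, -0.17538499,  0.20098268]), 'torque': array([-0.00669953, -0.0109348 , -0.0310776 ]), 'finger_gap': 1.0008880971544138}
scene {'fx': 484.8701991399727, 'fy': 484.8701991399727, 'cx': 327.7307079499972, 'cy': 202.2155020206368, 'distortion': array([0.03764456, 0.        , 0.        , 0.        , 0.        ]), 'camera_from_world': array([[-3.75778925e-01,  9.26560867e-01,  1.65879309e-02,
         1.94874297e+02],
       [-7.55141163e-01, -3.16534983e-01,  5.74079636e-01,
         3.54258854e+02],
       [ 5.37170386e-01,  2.0320
[... 557 characters left out ...]
59388e-03,  9.95179484e-01,
        -9.62847568e+02],
       [ 0.00000000e+00,  0.00000000e+00,  0.00000000e+00,
         1.00000000e+00]])}
wrist {'fx': 301.43481233634867, 'fy': 301.43481233634867, 'cx': 315.2884590638814, 'cy': 201.5666581360264, 'distortion': array([-0.02462538,  0.        ,  0.        ,  0.        ,  0.        ]), 'camera_from_world': array([[-4.51339246e-01, -8.92352015e-01,  8.75812791e-04,
         5.48633317e+02],
       [ 8.46531316e-01, -4.28473822e-01, -3.15903331e-01,
         3.98608644e+01],
       [ 2.82272237e-01, -1.41838168e-01,  9.48790977e-01,
        -3.79940144e+02],
       [ 0.00000000e+00,  0.00000000e+00,  0.00000000e+00,
         1.00000000e+00]])}
```

View pics/top0.png

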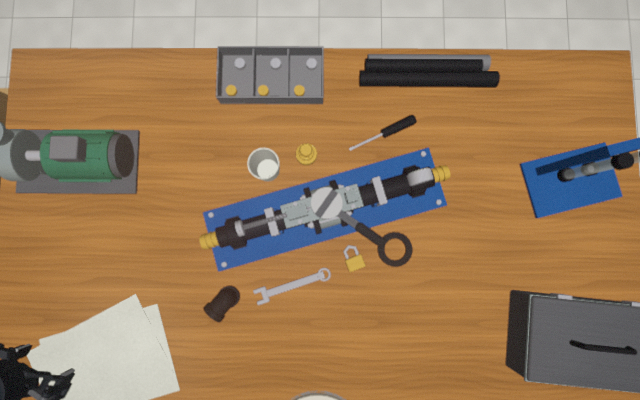

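View pics/scene0.png

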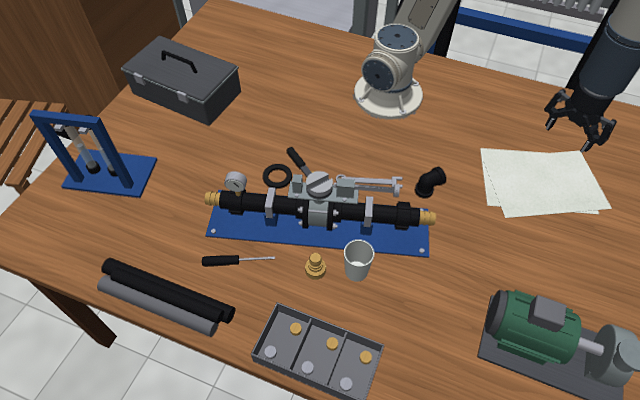

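View pics/wrist0.png

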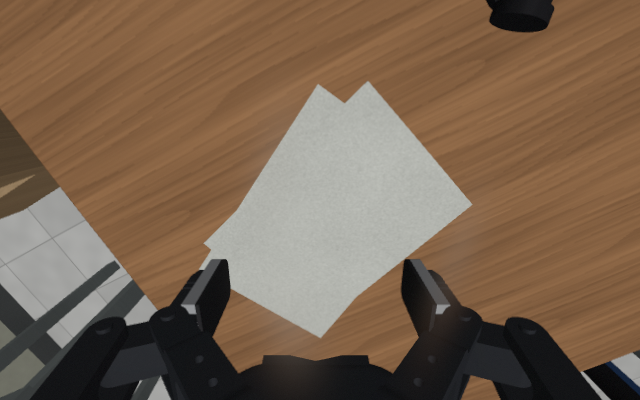

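```bash
python3 - <<'E'
import cv2
im=cv2.imread("pics/top0.png"); c=im[135:335,190:455]; cv2.imwrite("pics/top0c.png",cv2.resize(c,None,fx=3,fy=3,interpolation=cv2.INTER_CUBIC))
im=cv2.imread("pics/scene0.png"); c=im[130:290,190:460]; cv2.imwrite("pics/scene0c.png",cv2.resize(c,None,fx=2.95,fy=2.95,interpolation=cv2.INTER_CUBIC))
E
```

```text
(no output)
```

View pics/top0c.png

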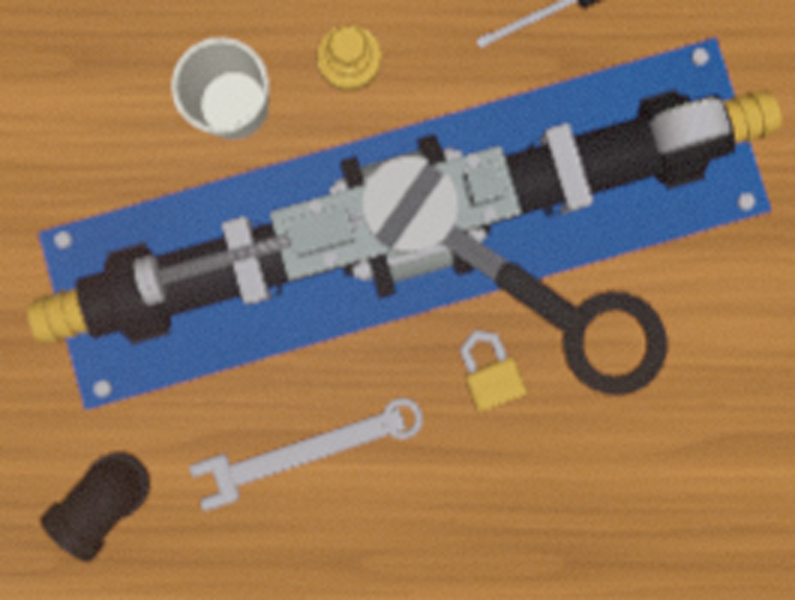

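View pics/scene0c.png

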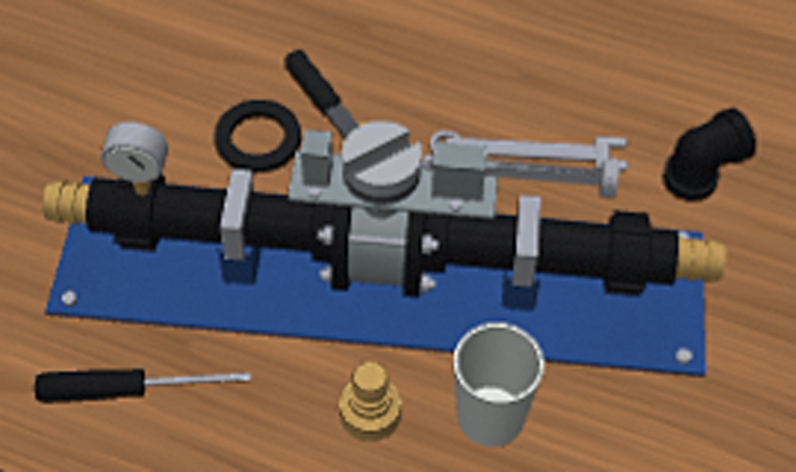

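```bash
cat > h.py <<'E'
import numpy as np, cv2
from rig import ctrl
def proj(P,m):
    P=np.atleast_2d(np.asarray(P,float)); M=m["camera_from_world"]
    c=P@M[:3,:3].T+M[:3,3]; c=c*[1,-1,-1]
    K=np.array([[m["fx"],0,m["cx"]],[0,m["fy"],m["cy"]],[0,0,1]])
    return cv2.projectPoints(c,np.zeros(3),np.zeros(3),K,m["distortion"])[0][:,0]
def T(p,pose):
    x,y,a=pose; p=np.atleast_2d(np.asarray(p,float)); c,s=np.cos(a),np.sin(a)
    return np.c_[x+c*p[:,0]-s*p[:,1],y+s*p[:,0]+c*p[:,1],p[:,2]]
E
python3 - <<'E'
from h import *
from scipy.optimize import least_squares
mt,ms=ctrl.camera_model("top"),ctrl.camera_model("scene")
loc=np.array([[75,290,8],[75,-290,8],[-75,-290,8],[-75,290,8],[0,0,182]])
ut=np.array([[40,233],[717,38],[770,210],[85,408],[409,205]])/3+[190,135]-1/3
ls=np.array([[75,-290,8],[75,290,8],[0,0,182]])
us=np.array([[48,313],[703,373],[382,155]])/2.95+[190,130]-.3
def r(v): return np.r_[(proj(T(loc,v),mt)-ut).ravel(),(proj(T(ls,v),ms)-us).ravel()]
s=least_squares(r,[550,-20,0.2]);print(s.x,r(s.x).round(1))
v=s.x
# lever angle from top grip: grip end at z=158
for q in (0.5,.6,.7,.8,.9):
    d=np.array([-np.cos(q),-np.sin(q)])
    p=[[*(d*75),168],[*(d*145),168]]
    sl=[-d[1]*30,d[0]*30]
    print(q,((proj(T(p,v),mt)-[190,135])*3).round(0).tolist(),((proj(T(p,v),ms)-[190,130])*2.95).round().tolist(), ((proj(T([[*sl,182]],v),mt)-[190,135])*3).round(0).tolist())
for t in (0,.006): print(((proj(T([[0,193-t*1000,190]],v),mt)-[190,135])*3).round(1))
print(T([[0,193,174],[-110,0,158],[-60,0,158],[0,0,0],[0,-205,0]],v).round(1))
E
```

```text
[ 5.46096233e+02 -1.43720828e+01  2.87258111e-01] [-1.3 -0.8 -0.3 -0.8  0.7 -0.1 -0.6  0.6  0.2 -0.6 -1.5 -1.2  1.1 -0.4
 -0.2 -1.5]
0.5 [[486.0, 282.0], [559.0, 355.0]] [[346.0, 94.0], [316.0, 36.0]] [[440.0, 171.0]]
0.6 [[493.0, 274.0], [574.0, 339.0]] [[338.0, 97.0], [301.0, 41.0]] [[437.0, 168.0]]
0.7 [[500.0, 265.0], [586.0, 322.0]] [[330.0, 101.0], [286.0, 48.0]] [[433.0, 165.0]]
0.8 [[505.0, 255.0], [597.0, 304.0]] [[323.0, 105.0], [272.0, 56.0]] [[429.0, 163.0]]
0.9 [[510.0, 245.0], [605.0, 284.0]] [[316.0, 109.0], [259.0, 64.0]] [[425.0, 161.0]]
[[129.7 281.6]]
[[138.4 279.1]]
[[ 491.4  170.7  174. ]
 [ 440.6  -45.5  158. ]
 [ 488.6  -31.4  158. ]
 [ 546.1  -14.4    0. ]
 [ 604.2 -211.     0. ]]
```

```bash
cat >> h.py <<'E'
from scipy.spatial.transform import Rotation as R
POSE=(546.1,-14.4,0.2873)
def to(lx,ly,tipz,yawl=-np.pi/2,frm=None):
    "tool shift(cm)/turn to bring tip to local point; tool x at local angle yawl"
    s=ctrl.get_state(); q=s["tool_rot"]; p=s["tcp_pos"] if frm is None else np.array(frm)
    R0=R.from_quat([q[1],q[2],q[3],q[0]])
    t=T([[lx,ly,tipz+173]],POSE)[0]
    a=yawl+POSE[2]; X=[np.cos(a),np.sin(a),0]; Z=[0,0,-1.]; Y=np.cross(Z,X)
    R1=R.from_matrix(np.c_[X,Y,Z])
    print(t.round(1),(R0.inv().apply(t-p)/10).round(2),(R0.inv()*R1).as_rotvec().round(3))
def st():
    s=ctrl.get_state(); p=s["tcp_pos"];x,y,a=POSE;d=p[:2]-[x,y];c,n=np.cos(a),np.sin(a)
    print("t",round(s["time"],2),"tip local",np.round([c*d[0]+n*d[1],-n*d[0]+c*d[1],p[2]-173],1),"F",s["wrist_force"].round(1),"gap",round(s["finger_gap"],2),"q",s["joint_positions"].round(2))
E
python3 - <<'E'
from h import *
st()
to(-61,-107,235,frm=[248.472,490.668,404.683])
E
```

```text
t 0.15 tip local [-142.4  568.7  231. ] F [ 0.8 -0.4 -0.1] gap 1.0 q [ 1.39  0.26  0.11 -0.   -1.42 -0.28]
[ 517.9 -134.3  408. ] [52.27 43.58 -0.26] [ 0.001 -0.001  0.815]
```

```bash
python3 -m crank '[[5,4.2,0,0,0,0.16],[10,8.4,0,0,0,0.33],[15,12.5,0,0,0,0.49],[20,16.7,0,0,0,0.65],[25,20.9,-0.2,0,0,0.815]]' 1 20
python3 - <<'E'
from h import *
st(); to(-61,-107,235)
E
```

```text
time: 0.78
tcp_pos: [372.0, 201.6, 406.2]
tool_rot: [0.0, 0.8, -0.601, -0.0]
wrist_force: [0.7, 0.3, 0.9]
finger_gap: -0.003
t 0.78 tip local [-105.8  256.5  233.2] F [0.7 0.3 0.9] gap -0.0 q [ 0.87  0.   -0.19 -0.   -1.39 -0.59]
[ 517.9 -134.3  408. ] [36.32 -4.66 -0.18] [ 0.    -0.    -0.005]
```

```bash
python3 -m crank '[[6,-0.8,0,0,0,0],[12,-1.5,0,0,0,0],[18,-2.3,0,0,0,0],[24,-3.1,0,0,0,0],[30,-3.9,0,0,0,0]]'
python3 - <<'E'
from h import *
st(); to(-61,-107,150)
for n in("top","wrist"): cv2.imwrite(f"pics/{n}1.png",ctrl.read_camera(n)[:,:,::-1])
E
```

```text
time: 1.4
tcp_pos: [494.5, -75.1, 406.2]
tool_rot: [-0.0, 0.801, -0.599, -0.0]
wrist_force: [1.1, 2.0, -0.1]
finger_gap: 0.001
t 1.4 tip local [-66.7 -43.6 233.2] F [ 1.1  2.  -0.1] gap 0.0 q [ 0.16  0.16 -0.01 -0.   -1.4   0.12]
[ 517.9 -134.3  323. ] [ 6.34 -0.57  8.32] [-0.  0. -0.]
```

View pics/wrist1.png

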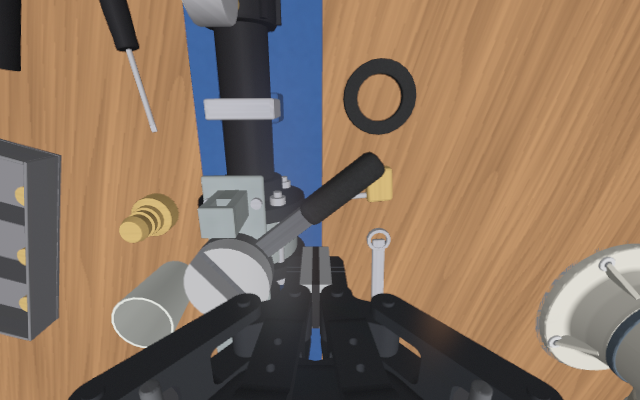

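```bash
python3 - <<'E'
from h import *
m=ctrl.camera_model("wrist")
for q in (.6,.65,.7,.75):
    d=np.array([-np.cos(q),-np.sin(q)])
    print(q,proj(T([[*(d*75),168],[*(d*145),168],[*(d*145),158]],POSE),m).round(0).tolist())
print(proj(T([[0,0,182],[75,-290,8],[-75,-290,8],[12,-64,188],[-12,-64,188],[-12,-42,188],[0,-205,178]],POSE),m).round(0).tolist())
im=cv2.imread("pics/wrist1.png")[120:330,170:420]; cv2.imwrite("pics/wrist1c.png",cv2.resize(im,None,fx=2.8,fy=2.8,interpolation=2))
E
```

```text
0.6 [[308.0, 224.0], [390.0, 171.0], [387.0, 168.0]]
0.65 [[305.0, 221.0], [385.0, 163.0], [382.0, 160.0]]
0.7 [[302.0, 217.0], [379.0, 155.0], [376.0, 153.0]]
0.75 [[298.0, 213.0], [372.0, 147.0], [369.0, 145.0]]
[[225.0, 285.0], [173.0, -64.0], [321.0, -66.0], [194.0, 206.0], [231.0, 206.0], [234.0, 237.0], [191.0, -43.0]]
```

View pics/wrist1c.png

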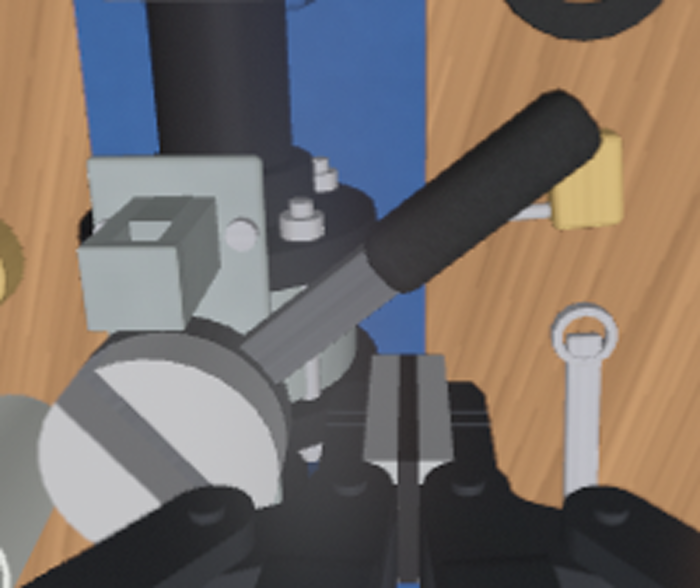

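```bash
python3 -m crank '[[3,-0.3,0,0,0,0],[6.3,-0.4,1,0,0,0],[6.3,-0.4,4,0,0,0],[6.3,-0.4,6.5,0,0,0],[6.3,-0.4,8.3,0,0,0]]'
python3 - <<'E'
from h import *
st(); to(-70,-91,150);to(-89,-71.5,150);to(-105,-45,150);to(-112,-21,150)
for n in("wrist",): cv2.imwrite(f"pics/{n}2.png",ctrl.read_camera(n)[:,:,::-1])
E
```

```text
time: 2.12
tcp_pos: [515.4, -132.1, 321.8]
tool_rot: [0.0, 0.801, -0.599, -0.001]
wrist_force: [-0.6, 0.3, 0.0]
finger_gap: 0.0
t 2.12 tip local [ -62.8 -104.2  148.8] F [-0.6  0.3  0. ] gap 0.0 q [ 0.04  0.26 -0.1  -0.   -1.21  0.24]
[ 504.8 -121.5  323. ] [-1.32  0.72 -0.12] [ 0.002  0.001 -0.   ]
[ 481.  -108.2  323. ] [-3.27  2.62 -0.11] [ 0.002  0.001 -0.   ]
[458.2 -87.3 323. ] [-5.92  4.22 -0.11] [ 0.002  0.001 -0.   ]
[444.6 -66.3 323. ] [-8.32  4.92 -0.1 ] [ 0.002  0.001 -0.   ]
```

View pics/wrist2.png

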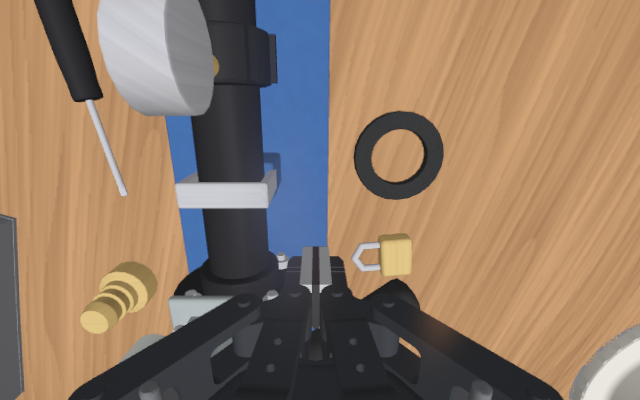

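```bash
python3 -m crank '[[-0.7,0.4,0,0,0,0],[-1.3,0.7,0,0,0,0],[-2,1.35,0,0,0,0],[-2.6,2,0,0,0,0],[-3.2,2.6,0,0,0,0]]'
python3 - <<'E'
from h import *
st();to(-105,-45,149);to(-112,-26,149)
E
```

```text
time: 2.8
tcp_pos: [481.6, -108.8, 324.0]
tool_rot: [-0.001, 0.801, -0.599, 0.001]
wrist_force: [3.7, -1.1, -0.8]
finger_gap: -0.002
t 2.8 tip local [-88.6 -72.2 151. ] F [ 3.7 -1.1 -0.8] gap -0.0 q [ 0.1   0.19 -0.19  0.   -1.19  0.19]
[458.2 -87.3 322. ] [-2.72  1.64  0.2 ] [-0.002 -0.001 -0.   ]
[446.1 -71.1 322. ] [-4.62  2.34  0.19] [-0.002 -0.001 -0.   ]
```

Contact confirmed (about 3.9 N). Continue to just short of shut.

```bash
python3 -m crank '[[-0.9,0.6,0,0,0,0],[-1.8,1.15,0.1,0,0,0],[-2.7,1.65,0.1,0,0,0],[-3.6,2.0,0.1,0,0,0],[-4.4,2.3,0.1,0,0,0]]'
python3 - <<'E'
from h import *
st();to(-112,-21,149)
for n in("wrist","top","scene"): cv2.imwrite(f"pics/{n}3.png",ctrl.read_camera(n)[:,:,::-1])
im=cv2.imread("pics/top3.png"); c=im[135:335,190:455]; cv2.imwrite("pics/top3c.png",cv2.resize(c,None,fx=3,fy=3,interpolation=cv2.INTER_CUBIC))
im=cv2.imread("pics/scene3.png"); c=im[130:290,190:460]; cv2.imwrite("pics/scene3c.png",cv2.resize(c,None,fx=2.95,fy=2.95,interpolation=cv2.INTER_CUBIC))
E
```

```text
time: 3.42
tcp_pos: [446.8, -72.9, 322.2]
tool_rot: [0.0, 0.801, -0.599, -0.0]
wrist_force: [2.0, -1.5, -0.6]
finger_gap: -0.006
t 3.42 tip local [-111.8  -28.   149.2] F [ 2.  -1.5 -0.6] gap -0.01 q [ 0.19  0.11 -0.29  0.   -1.17  0.1 ]
[444.6 -66.3 322. ] [-0.7   0.02  0.02] [ 0.001 -0.    -0.   ]
```

View pics/top3c.png

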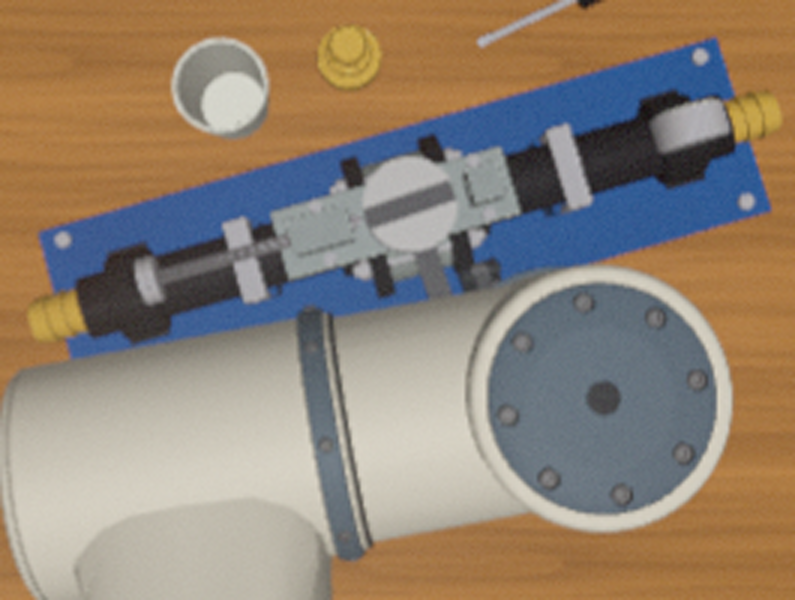

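View pics/scene3c.png

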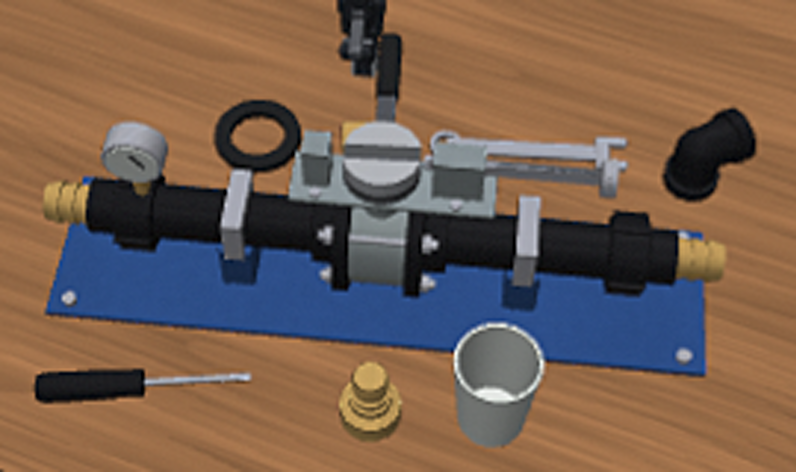

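```bash
python3 - <<'E'
from h import *
import math
for n,off,k in(("top",[190,135],3),("scene",[190,130],2.95)):
    m=ctrl.camera_model(n)
    for q in(-.1,0,.1):
        d=np.array([math.sin(q),-math.cos(q)])*30
        p=proj(T([[*d,182],[*-d,182]],POSE),m);print(n,q,((p-off)*k).round().tolist(),round(math.atan2(*(p[0]-p[1])[::-1]),3))
    im=cv2.imread(f"pics/{n}3.png");x,y=((proj(T([[0,0,182]],POSE),m))[0]).astype(int)
    c=im[y-25:y+25,x-30:x+30];cv2.imwrite(f"pics/{n}3d.png",cv2.resize(c,None,fx=12,fy=12,interpolation=2))
    g=cv2.cvtColor(c,6).astype(float); print(x,y)
    # dark slot pixels
    yy,xx=np.mgrid[0:50,0:60]; 
    r=np.hypot(xx-30,(yy-25))<13.5
    w=r&(g<150); P=np.c_[xx[w],yy[w]]; 
    vx,vy,_,_=cv2.fitLine(P.astype(np.float32),cv2.DIST_HUBER,0,.01,.01).ravel(); print(n,w.sum(),math.atan2(vy,vx))
E
```

```text
top -0.1 [[452.0, 194.0], [365.0, 210.0]] -0.181
top 0 [[451.0, 190.0], [366.0, 214.0]] -0.281
top 0.1 [[450.0, 186.0], [367.0, 219.0]] -0.381
326 202
top 191 -0.3222899460446204
scene -0.1 [[344.0, 143.0], [417.0, 156.0]] -2.974
scene 0 [[343.0, 146.0], [418.0, 153.0]] -3.054
scene 0.1 [[343.0, 149.0], [418.0, 150.0]] -3.133
319 180
scene 259 -0.010248710940214676
```

View pics/top3d.png

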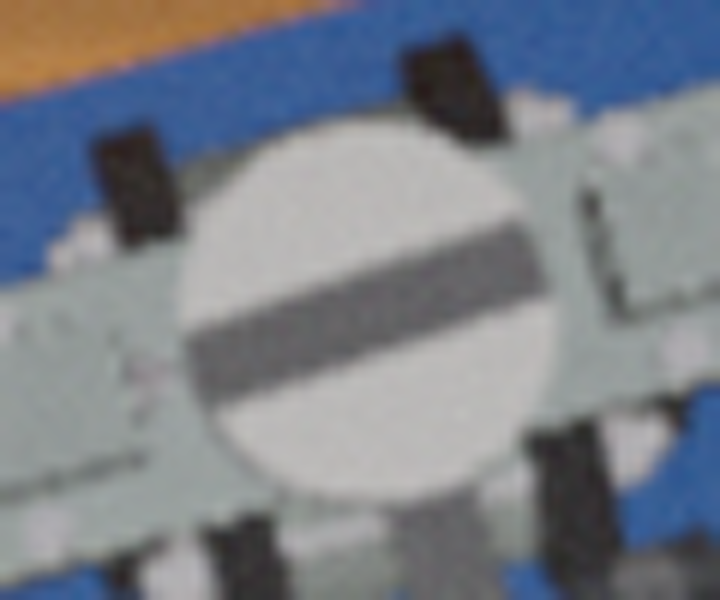

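View pics/scene3d.png

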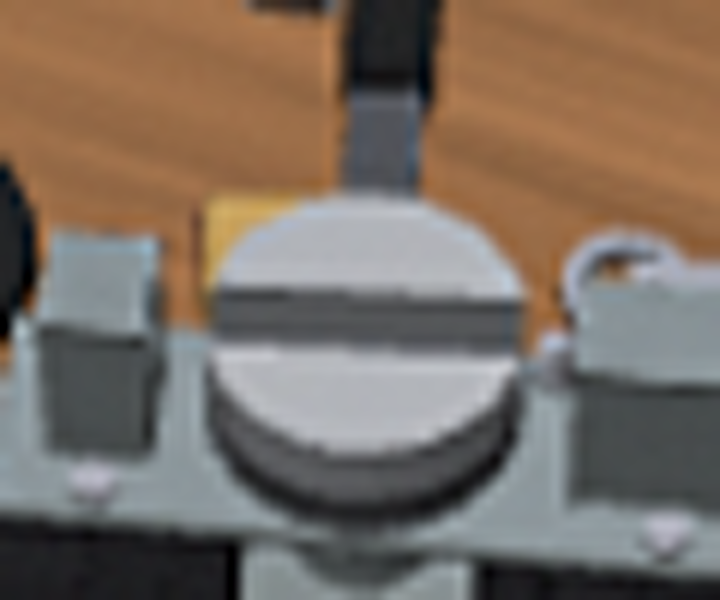

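```bash
python3 -m crank '[[-0.25,0,0,0,0,0],[-0.5,0,0,0,0,0],[-0.65,0,0,0,0,0],[-0.7,0,0,0,0,0],[-0.7,0,0,0,0,0]]'
python3 - <<'E'
from h import *
import math
st()
for n in("top","scene"):
    m=ctrl.camera_model(n); im=ctrl.read_camera(n)[:,:,::-1];x,y=((proj(T([[0,0,182]],POSE),m))[0]).astype(int)
    c=im[y-25:y+25,x-40:x+40];cv2.imwrite(f"pics/{n}4d.png",cv2.resize(c,None,fx=10,fy=10,interpolation=2))
E
```

```text
time: 4.2
tcp_pos: [445.3, -66.7, 322.3]
tool_rot: [0.0, 0.801, -0.599, -0.0]
wrist_force: [-0.7, -2.1, -0.7]
finger_gap: -0.001
t 4.2 tip local [-111.5  -21.6  149.3] F [-0.7 -2.1 -0.7] gap -0.0 q [ 0.2   0.1  -0.29 -0.   -1.17  0.09]
```

View pics/top4d.png

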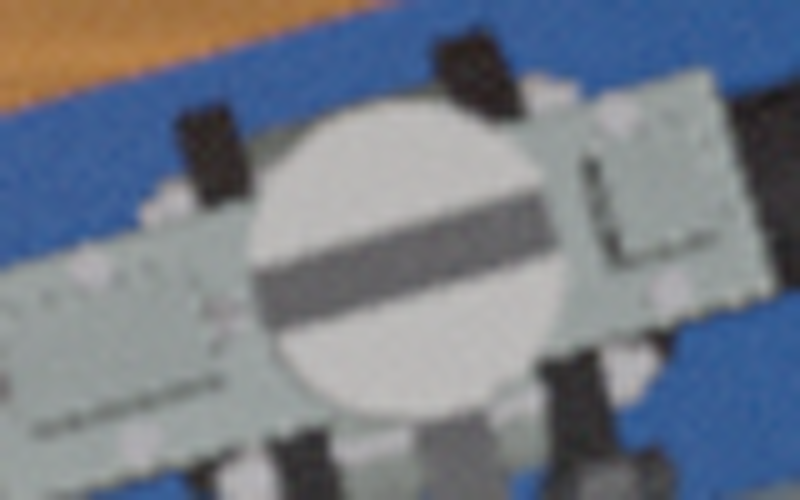

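View pics/scene4d.png

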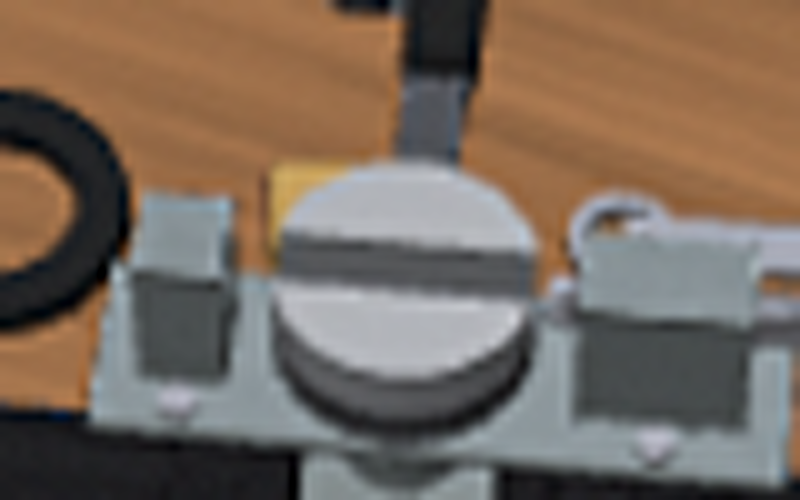

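```bash
python3 -m crank '[[1.5,0,0,0,0,0],[3,0,-0.3,0,0,0],[3,0,-3,0,0,0],[3,0,-6,0,0,0],[3,0,-8,0,0,0]]'
python3 - <<'E'
from h import *
st();to(-1,245,228)
E
```

```text
time: 4.92
tcp_pos: [454.3, -96.4, 404.1]
tool_rot: [-0.001, 0.801, -0.599, 0.001]
wrist_force: [0.4, -0.1, 0.2]
finger_gap: 0.002
t 4.92 tip local [-111.3  -52.6  231.1] F [ 0.4 -0.1  0.2] gap 0.0 q [ 0.13  0.08 -0.1   0.   -1.38  0.16]
[475.7 220.3 401. ] [-29.77 -10.99   0.32] [-0.002 -0.001 -0.001]
```

```bash
python3 -m crank '[[-5.7,-2.1,0,0,0,0],[-11.4,-4.2,0,0,0,0],[-17.1,-6.3,0,0,0,0],[-22.8,-8.4,0.1,0,0,0],[-28.5,-10.5,0.2,0,0,0]]'
python3 - <<'E'
from h import *
st();to(-1,245,166)
cv2.imwrite("pics/wrist5.png",ctrl.read_camera("wrist")[:,:,::-1])
m=ctrl.camera_model("wrist")
print(proj(T([[0,193,174],[0,193,190],[0,187,190],[-12,84,188],[12,84,188],[0,0,182]],POSE),m).round(1).tolist())
E
```

```text
time: 5.55
tcp_pos: [474.4, 209.0, 400.8]
tool_rot: [-0.001, 0.801, -0.599, 0.0]
wrist_force: [2.0, 0.2, 0.3]
finger_gap: -0.002
t 5.55 tip local [ -5.4 234.6 227.8] F [2.  0.2 0.3] gap -0.0 q [ 0.72  0.19  0.02  0.   -1.39 -0.43]
[475.7 220.3 339. ] [-1.04 -0.43  6.18] [-0.001  0.    -0.001]
[[310.3, 158.3], [309.8, 163.2], [309.8, 153.2], [333.5, -53.6], [285.2, -53.7], [309.2, -263.4]]
```

View pics/wrist5.png

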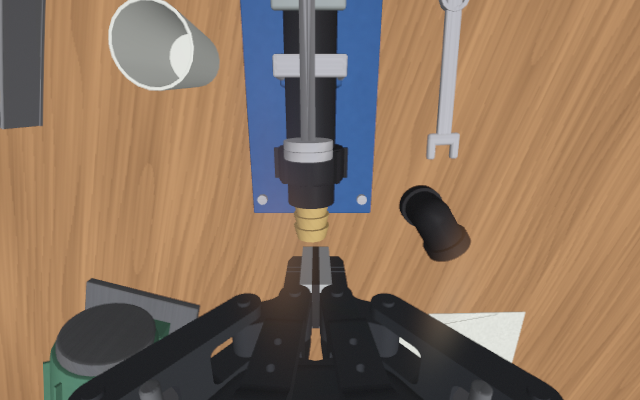

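```bash
python3 -m crank '[[-1,-0.5,0.5,0,0,0],[-1,-0.5,3,0,0,0],[-1,-0.5,5.5,0,0,0],[-1,-0.5,6.2,0,0,0],[-1,-0.5,6.2,0,0,0]]'
python3 - <<'E'
from h import *
st();to(0,204,166); to(0,108,166)
for n in ("wrist","top"): cv2.imwrite(f"pics/{n}6.png",ctrl.read_camera(n)[:,:,::-1])
E
```

```text
time: 6.22
tcp_pos: [476.2, 217.9, 338.6]
tool_rot: [0.0, 0.801, -0.599, 0.0]
wrist_force: [0.3, -0.7, 0.8]
finger_gap: -0.001
t 6.22 tip local [ -1.2 242.6 165.6] F [ 0.3 -0.7  0.8] gap -0.0 q [ 0.73  0.23 -0.09  0.   -1.25 -0.44]
[488.3 181.2 339. ] [ 3.85 -0.12 -0.04] [-0.    -0.    -0.001]
[515.5  89.2 339. ] [13.45 -0.14 -0.03] [-0.    -0.    -0.001]
```

View pics/wrist6.png

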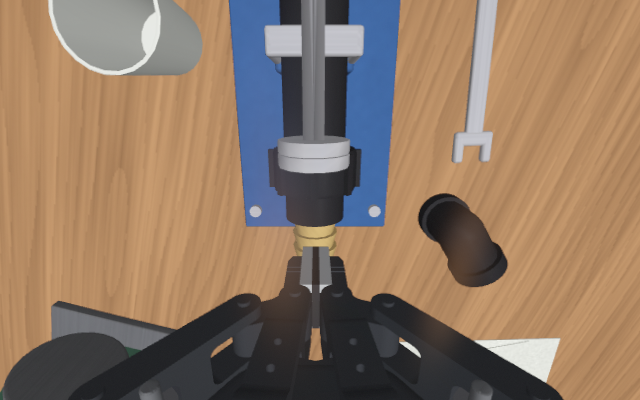

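```bash
python3 -m crank '[[1.8,-0.1,0,0,0,0],[3.4,-0.1,0,0,0,0],[4.6,-0.1,0,0,0,0],[5.8,-0.1,0,0,0,0],[7,-0.1,0,0,0,0]]'
python3 - <<'E'
from h import *
st(); to(0,108,166)
for n in("top",):
    m=ctrl.camera_model(n); im=ctrl.read_camera(n)[:,:,::-1];x,y=((proj(T([[0,60,182]],POSE),m))[0]).astype(int)
    c=im[y-40:y+40,x-60:x+60];cv2.imwrite(f"pics/{n}7d.png",cv2.resize(c,None,fx=6.5,fy=6.5,interpolation=2))
E
```

```text
time: 6.95
tcp_pos: [496.8, 151.2, 338.6]
tool_rot: [-0.0, 0.801, -0.599, -0.0]
wrist_force: [-0.1, 1.4, 1.6]
finger_gap: -0.002
t 6.95 tip local [ -0.3 172.7 165.6] F [-0.1  1.4  1.6] gap -0.0 q [ 0.6   0.22 -0.1  -0.   -1.24 -0.31]
[515.5  89.2 339. ] [ 6.47 -0.04 -0.05] [-0.001  0.001 -0.   ]
```

View pics/top7d.png

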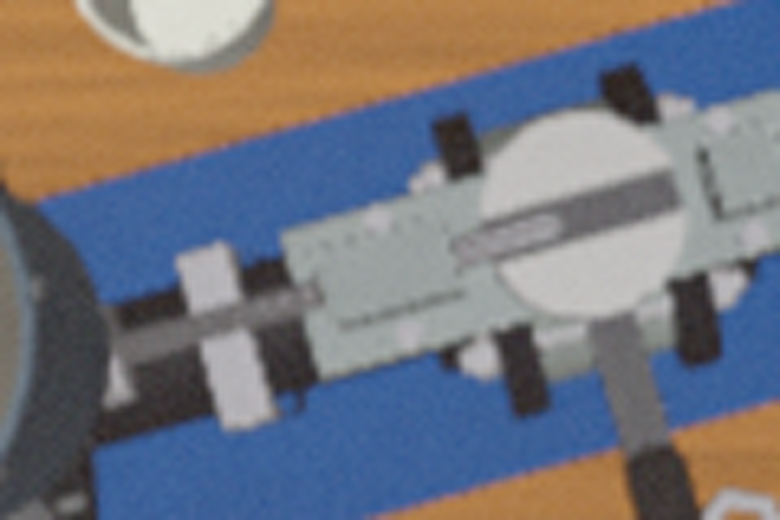

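```bash
python3 -m crank '[[1.1,0,0,0,0,0],[2.3,0,0,0,0,0],[3.4,0,0,0,0,0],[4.5,0,0,0,0,0],[5.6,0,0,0,0,0]]'
python3 - <<'E'
from h import *
st(); to(0,108,166)
E
```

```text
time: 7.62
tcp_pos: [512.7, 97.4, 338.3]
tool_rot: [-0.0, 0.801, -0.599, 0.0]
wrist_force: [-0.3, 2.7, 1.9]
finger_gap: -0.001
t 7.62 tip local [ -0.4 116.7 165.3] F [-0.3  2.7  1.9] gap -0.0 q [ 0.49  0.23 -0.1  -0.   -1.25 -0.2 ]
[515.5  89.2 339. ] [ 0.87 -0.04 -0.07] [-0.  0. -0.]
```

```bash
python3 -m crank '[[0.4,0,0,0,0,0],[0.7,0,0,0,0,0],[0.9,0,0,0,0,0],[1.0,0,0,0,0,0],[1.0,0,0,0,0,0]]'
python3 - <<'E'
from h import *
st()
E
```

```text
time: 8.25
tcp_pos: [515.3, 88.7, 338.4]
tool_rot: [-0.0, 0.801, -0.599, -0.0]
wrist_force: [-0.8, 2.3, 1.4]
finger_gap: 0.0
t 8.25 tip local [ -0.4 107.6 165.4] F [-0.8  2.3  1.4] gap 0.0 q [ 0.47  0.23 -0.09 -0.   -1.25 -0.18]
```

```bash
python3 -m crank '[[0.1,0,0,0,0,0],[0.2,0,0,0,0,0],[0.3,0,0,0,0,0],[0.3,0,0,0,0,0],[0.3,0,0,0,0,0]]'
python3 - <<'E'
from h import *
st()
E
```

```text
time: 8.88
tcp_pos: [515.5, 87.7, 338.4]
tool_rot: [-0.002, 0.801, -0.598, -0.002]
wrist_force: [-4.8, 13.1, 4.8]
finger_gap: 0.001
t 8.88 tip local [ -0.4 106.6 165.4] F [-4.8 13.1  4.8] gap 0.0 q [ 0.47  0.23 -0.09 -0.01 -1.25 -0.18]
```

```bash
python3 -m crank '[[0.1,0,0,0,0,0],[0.2,0,0,0,0,0],[0.2,0,0,0,0,0],[0.2,0,0,0,0,0],[0.2,0,0,0,0,0]]'
python3 - <<'E'
from h import *
st()
E
python3 -m crank '[[-1,0,0,0,0,0],[-2.5,0,0,0,0,0],[-4,0,0,0,0,0],[-5.5,0,-1,0,0,0],[-7,0,-4,0,0,0]]'
python3 -m crank '[[-2,-2,-3,0,0,0],[-4,4,-6,0,0,0],[-7,8,-7,0,0,0],[-10,12,-7,0,0,0],[-13,15,-7,0,0,0]]'
```

```text
time: 9.5
tcp_pos: [515.6, 87.1, 338.4]
tool_rot: [-0.003, 0.801, -0.598, -0.003]
wrist_force: [-8.7, 18.9, 7.6]
finger_gap: -0.002
t 9.5 tip local [ -0.5 106.  165.4] F [-8.7 18.9  7.6] gap -0.0 q [ 0.46  0.23 -0.09 -0.01 -1.25 -0.17]
time: 10.12
tcp_pos: [496.2, 151.6, 377.9]
tool_rot: [0.002, 0.801, -0.599, -0.001]
wrist_force: [0.5, 0.2, -0.2]
finger_gap: 0.002
time: 10.75
tcp_pos: [314.3, 233.2, 449.5]
tool_rot: [-0.001, 0.801, -0.599, 0.0]
wrist_force: [-0.3, 1.8, 0.1]
finger_gap: -0.003
```

```bash
python3 - <<'E'
from h import *
st()
for n in("top","scene"):
    m=ctrl.camera_model(n); im=ctrl.read_camera(n)[:,:,::-1]; cv2.imwrite(f"pics/{n}8.png",im)
im=cv2.imread("pics/top8.png"); c=im[135:335,190:455]; cv2.imwrite("pics/top8c.png",cv2.resize(c,None,fx=3,fy=3,interpolation=cv2.INTER_CUBIC))
im=cv2.imread("pics/scene8.png"); c=im[130:290,190:460]; cv2.imwrite("pics/scene8c.png",cv2.resize(c,None,fx=2.95,fy=2.95,interpolation=cv2.INTER_CUBIC))
E
```

```text
t 10.75 tip local [-152.1  303.2  276.5] F [-0.3  1.8  0.1] gap -0.0 q [ 1.04 -0.08 -0.15  0.   -1.5  -0.76]
```

View pics/top8c.png

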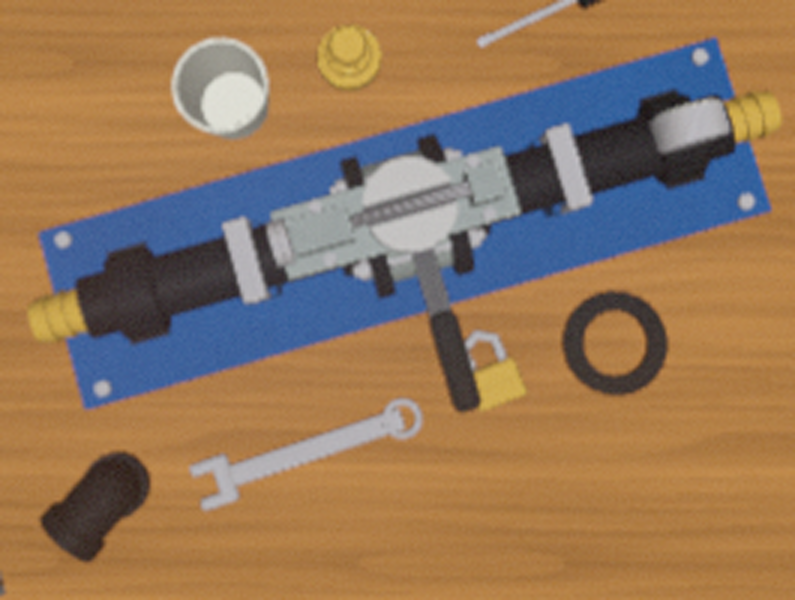

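View pics/scene8c.png

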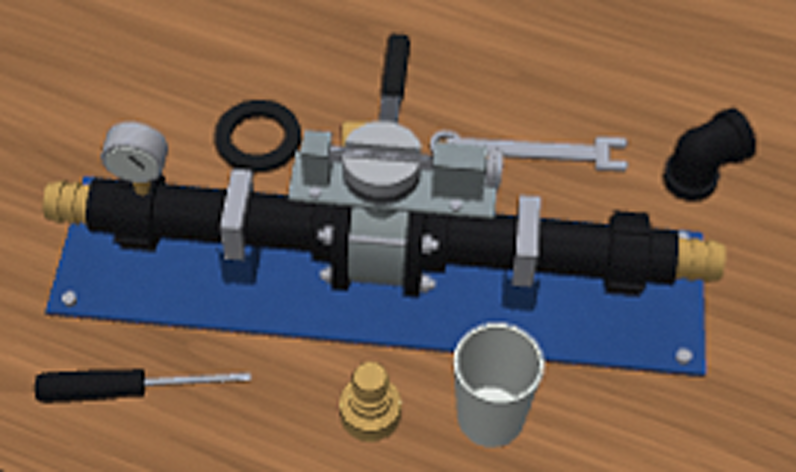

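```bash
python3 -m crank '[[0,0,0,0,0,0],[0,0,0,0,0,0],[0,0,0,0,0,0],[0,0,0,0,0,0],[0,0,0,0,0,0]]'; python3 -c "
from rig import ctrl; print(ctrl.hand_in())"
```

```text
time: 11.48
tcp_pos: [316.5, 232.9, 448.2]
tool_rot: [0.0, 0.801, -0.599, 0.0]
wrist_force: [-0.1, -0.4, -1.0]
finger_gap: -0.003
the job is handed in; nothing more can be done
None
```

The valve is shut and the lock bar is fully home. I handed the job in at 11.5 s.

- **Lever:** I pushed it round with the closed fingertips from about 0.68 rad to about 0. In the top and scene pictures the slot lined up with the bar, to within about 0.02 rad.
- **Lock bar:** I pushed it by its head at about 2–3 N until it stopped. The force then rose to 14 N and on to about 22 N, with hardly any further travel, at the expected position for fully home.
- **Last checks:** The final pictures show the bar through the slot and into the keeper, with its head against the guide. The loose things in view are where they started; the cropped pictures cut off part of the screwdriver in one view. The hand is well clear, with only about 1 N (noise level) on the wrist.

No check failed. The only disagreement was a 2–3 mm offset between the wrist camera and the other two when locating the test section, which is about the calibration error and did not affect the job.

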